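# Click the cook's timer round to its pointer with a fingertip

### The job

Set the cook's timer on the range: with a fingertip, gently flick the edge of its star-shaped wheel anticlockwise (seen from above), one click at a time and letting it come to rest in each notch, until the lobe with the raised rib stands under the fixed pointer at the back. Do not run past it, and leave the other things where they stand.

Things in the scene. Friction and masses are not known exactly. Their poses are not given: they have to be found in the camera images.
- timer: cook's timer, fixed: grey housing with a round foot 96 mm across, 25 mm high, under a six-lobed metal wheel, and a curved guard wall 56 mm high behind the wheel (beyond 67 mm from the axis, within 57 deg of +x). Origin on the wheel's upright axis at surface level; z up, +x towards guard and pointer. The wheel's edge is open at the -x side, roughly towards the robot.
- wheel_axis (a point): centre of the wheel's top face, 46 mm high. Flat aluminium star 16 mm thick (z 30 to 46 mm): round body of radius 30 mm and six lobes 60 deg apart, each 14 mm wide with a round end (radius 7 mm, centred 52 mm from the axis) reaching out to 59 mm; 38 mm free between neighbouring lobe ends, 5 mm of air beneath over the foot. A 3 mm hub disc stands on top.
- wheel_front (a point): fixed point of the timer at the open front, on its -x side, 59 mm from the axis, 38 mm high (half the wheel's thickness): whenever the wheel rests in a notch, the tip of one lobe is here, the next ones 60 deg to either side
- timer_wheel (a joint): wheel angle about the timer's z, rad; grows anticlockwise from above (front lobe to the timer's -y). 0 = marked lobe under the pointer. Notch every 1.047 rad (one click = one lobe). About 3.5 N at a lobe's end takes it out of a notch; some 5 deg past half way (30 deg) it snaps into the next by itself. Starts 2 to 4 clicks below 0, seldom perched between notches. Stops at -4.75 and 2.3.
- wheel_mark (a point): top of the round boss (14 mm across, 10 mm above the wheel's top) at the end of the one marked lobe, 52 mm from the axis; a raised rib runs from the hub to it. It turns with the wheel; height 56 mm.
- pointer (a point): inner end of the fixed pointer pin, a 7 mm thick round bar that reaches inward from the top of the guard wall at the timer's +x side, 50 mm from the axis, 67 mm above the surface; the marked lobe passes under it
- garlic: bystander, loose: a head of garlic, about 56 mm across and 56 high; origin at the centre of its underside. Leave it where it stands.
- bean_tin: bystander, loose: a closed round tin, 75 mm across, 58 high; origin at the centre of its underside. Leave it where it stands.
- pepper_jar: bystander, loose: a slim glass spice jar with a black cap, 41 mm across, 105 high; origin at the centre of its underside. Leave it where it stands.
- fish_tin: bystander, loose: a flat oval tub, 63x105x29 mm; origin at the centre of its underside. Leave it where it stands.
- lemon: bystander, loose: a lemon, 71x53x51 mm; origin at the centre of its underside. Leave it where it stands.

How it is judged:
On the way:
1. the wheel rests in the notch one click short of the pointer (value of joint timer_wheel between -1.2 and -0.9 rad), for 0.2 s.
At the end, for the whole second after the job is handed in: the ribbed lobe rests under the pointer (within 0.15 rad, mark within 12 mm; notches are 1.05 rad apart), after a rest in the notch before it; bystanders within 20 mm of where they stood (value of joint timer_wheel between -0.15 and 0.15 rad and horizontal distance between wheel_mark and pointer below 0.012 m and distance of each of garlic, bean_tin, pepper_jar, fish_tin, lemon from where it was at the start of the episode below 0.02 m); the robot touches nothing.
It fails at once if the wheel runs past the mark by half a click or more (value of joint timer_wheel above 0.56 rad).
It fails at once if the fingers press harder than 40 N on the timer (wheel included) (contact force between the fingers and timer above 40 N).
It fails at once if one of the other things is moved by more than 20 mm or lifted (distance of any of garlic, bean_tin, pepper_jar, fish_tin, lemon from where it was at the start of the episode above 0.02 m).
It also fails if it takes over 42 s, if anything falls off the work surface, if the arm or the gripper's body presses on something with over 40 N, if the wrist force passes 120 N, or if a joint passes its speed limit or range.

### The arm

A 6-joint arm with a two-finger parallel gripper is mounted at the origin on a cart in front of the work surface, level with it; the furniture and walls round the work are solid. World frame = base frame: x ahead of the robot, y to its left, z up, the work surface at z = 0. Lengths are in m, angles in rad, forces in N, time in s.
With the tool pointing down it reaches from about 0.425 to 0.95 m from the base axis. Payload 14.7 kg.
Tool frame: the origin (TCP) lies at the very end of the fingers, on their centre line; the grasp point (between the pads) lies 19 mm behind it; z points along the fingers, y is the line along which they close (so a half turn about z gives the same grasp; the last joint's range is limited). The gripper opens to 85 mm and grips with 20 to 120 N. Pads are 22 mm wide; open, the fingers measure 114 mm over their backs; the gripper's body (76 mm by 85 mm) begins 54 mm behind the grasp point. The pads swing forward as they close: fully open they stand 13 mm farther back than shut.
Start: joints at [1.141, 0.48, 1.596, -0, 1.065, -0.047], TCP at [0.243, 0.603, 0.231] pointing down, gripper open.
Joint ranges: [-2.75, 2.75], [-0.82, 2.05], [0.23, 2.67], [-1.56, 4.7], [0.09, 2.69], [-2.92, 2.92]. Speed limits (rad/s): [1.89, 1.89, 2.39, 3.01, 3.01, 3.01].

### API

Orientations are given as a unit quaternion [x, y, z, w].
In Python, from cell import manip, eyes, workorder gives the robot as it stands. The module is installed in compiled form; this text tells all that it offers.
- The arm moves only by the shell command python3 -m pendant 'ROWS'. ROWS is JSON, a list of rows, each an object of numbers: "tx", "ty", "tz": the shift along the tool's x, y, z in m; "wx", "wy", "wz": the turn, a rotation vector about the tool's x, y, z in degrees; "fingers": the finger opening in m, from 0 to 0.0854. A call has 1 to 5 rows; each row is the pose to reach, as a shift and turn from the pose commanded when the call began, along the tool's axes at that moment; what a row does not reach only later rows make up. A row lasts 1/10 s, in which the tool goes at most 50 mm and 8.59 degrees, less where a joint would pass 70% of its speed; a pose out of reach is approached as far as the arm can. A call with a gripper value outside its range is refused whole. The fingers move at their own pace and stop on an object; the grip force is fixed at half the most. Time passes only in rows, so rows that repeat a pose let the fingers close. It gives the time, the measured TCP pose, the force, the opening and the grip force at its end, in the units of the state.
- manip.read_state(): the state, without advancing time (a new reading comes with each control period).
- eyes.camera(name): name is "side" or "top"; returns a dict with "color" (420x560x3 uint8, red, green, blue), "z_map" (420x560 float32, m along the optical axis (not along the pixel's ray), 0 where there is no reading), "mtx" (3x3 intrinsics, pixels), "k1" (the pictures are not rectified: a ray, as slopes to the right and down, at radius r is drawn at 1 + k1 r^2 times it, then the intrinsics apply), "origin" and "orientation" of the camera in the world. Camera axes: x right, y up, looking along -z (the intrinsics and any distortion apply to the point x, -y, -z); pixel columns grow to the right and rows downward; lengths in m; the calibration is good to about 2 mm. A picture is of the moment at which its call begins.
- workorder.finish_job(): hands the job in; it is judged then, once.
The state is a dict: "t": time; "joint_pos": joint angles; "joint_velocities": joint speeds; "joint_efforts": joint torques, N m; "tcp_pos": TCP position; "tcp_rot": TCP orientation; "ft_force": force on the tool from outside, world axes, zero at the start; "wrist_torque": the same for the moment, N m; "width": finger opening in m; "gripper_force": force on a finger pad.
Only numpy, scipy, OpenCV 4.12 (cv2) and the standard library are available. Lean on these libraries where they do the work, as an engineer would, in place of code of your own. Each camera call takes 0.05 s, during which the arm holds its last target. There are 200 camera calls.

## Working session

There is one attempt and no reset: what is moved stays moved. The work goes in short steps, Python scripts to look and compute and a shell command to move; the robot and the scene stay as the last step left them, time stands still between calls to the robot, and variables do not carry over. Pictures are saved under pics/ and viewed, at most 12 in all, crops included, and the job is handed in when it is done.

```bash
mkdir -p pics
cat > h.py <<'E'
import numpy as np, cv2
from scipy.spatial.transform import Rotation as R
from cell import manip, eyes, workorder
def cam(n):
    return eyes.camera(n)
def rays(c,uv):
    uv=np.asarray(uv,float).reshape(-1,2)
    # k1 model: rd = r(1+k1 r^2)
    n=cv2.undistortPoints(uv.reshape(-1,1,2),np.array(c['mtx'],float),np.array([c['k1'],0,0,0],float)).reshape(-1,2)
    d=np.c_[n[:,0],-n[:,1],-np.ones(len(n))]
    return np.array(c['origin']),R.from_quat(c['orientation']).apply(d)
def onplane(c,uv,z):
    o,d=rays(c,uv); return o+d*((z-o[2])/d[:,2])[:,None]
def cloud(c):
    v,u=np.mgrid[:420,:560]; o,d=rays(c,np.c_[u.ravel(),v.ravel()])
    return (o+d*c['z_map'].reshape(-1,1)).reshape(420,560,3)
E
python3 - <<'E'
from h import *
for n in('top','side'):
    c=cam(n); cv2.imwrite(f'pics/{n}0.png',c['color'][:,:,::-1]); np.savez(f'{n}0.npz',**c); print(n,c['origin'],c['orientation'],c['k1'],c['mtx'])
print(manip.read_state())
E
```

```text
top [0.34423485 0.19423754 1.06258636] [ 0.07627088 -0.05175369 -0.699186    0.70897337] -0.001528514227994406 [[397.85648621   0.         280.61995253]
 [  0.         397.85648621 212.52138086]
 [  0.           0.           1.        ]]
side [ 0.12388757 -0.6226138   0.76400401] [ 0.43784376 -0.0921217  -0.19676712  0.87240423] -0.1199813921421139 [[428.90124378   0.         279.35535676]
 [  0.         428.90124378 204.56122574]
 [  0.           0.           1.        ]]
{'t': 0.1, 'joint_pos': array([ 1.14140037e+00,  4.80767216e-01,  1.59683259e+00, -9.83979076e-07,
        1.06511868e+00, -4.65438837e-02]), 'joint_velocities': array([ 0.0004482 , -0.00231274, -0.00207986,  0.00123303, -0.0018331 ,
        0.00157795]), 'joint_efforts': array([ 1.22872676e-03, -9.52251935e+01, -4.31038713e+01, -1.65121091e-04,
        5.11013204e-03, -1.83690336e-04]), 'tcp_pos': array([0.24260346, 0.60260847, 0.23072971]), 'tcp_rot': array([ 1.90258814e-01,  9.81733806e-01, -5.47157606e-04, -1.32279137e-04]), 'ft_force': array([-0.57889869, -0.21986539,  0.06850278]), 'wrist_torque': array([0.00193007, 0.0015658 , 0.0326164 ]), 'gripper_force': 0.0, 'width': 0.08504421086568308}
```

View pics/top0.png

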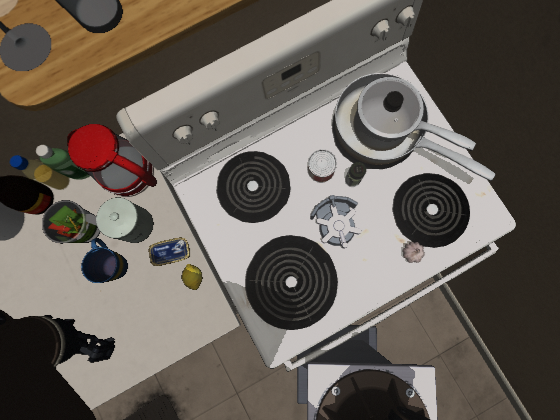

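View pics/side0.png

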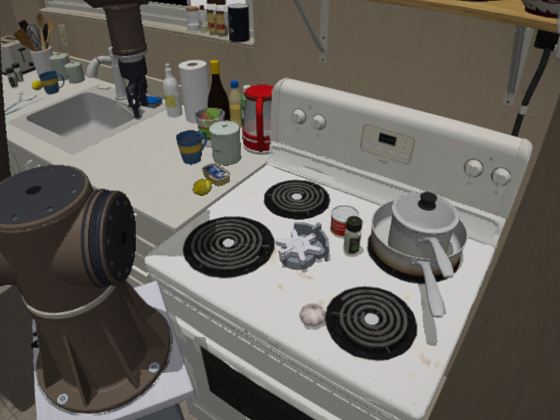

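The top view shows the timer at about (337,222), with the guard to its upper side; the tin (321,165), jar (356,174) and garlic (412,252) are nearby, and the fish tub and lemon sit far left. Next I'll zoom in and measure.

Run:
```python
from h import *
out=[]
for n,(u,v),r in(('top',(337,222),34),('side',(303,244),34)):
    c=dict(np.load(n+'0.npz')); im=c['color'][v-r:v+r,u-r:u+r,::-1]
    out.append(cv2.resize(im,(400,400),interpolation=cv2.INTER_CUBIC))
    P=cloud(c)
    for zl,zh,l in((.040,.050,'wheel'),(.0525,.0585,'guard')):
        m=np.zeros((420,560),bool); m[v-r:v+r,u-r:u+r]=True
        m&=(P[...,2]>zl)&(P[...,2]<zh)
        Q=P[m]; print(n,l,len(Q),Q.mean(0),Q.min(0),Q.max(0))
cv2.imwrite('pics/crop0.png',np.hstack(out))
c=dict(np.load('top0.npz'))
for nm,uv,z in(('hub',(338,225),.049),('tin',(321,165),.058),('jar',(356,174),.1),('garlic',(412,252),.05)): print(nm,onplane(c,uv,z))
```

```text
top wheel 685 [0.50295119 0.08349268 0.04652476] [0.44319191 0.02672295 0.04006856] [0.56708198 0.14957009 0.04996767]
top guard 192 [0.53128721 0.09090298 0.05555   ] [0.44178807 0.0349077  0.05251223] [0.57385564 0.15288598 0.05841949]
side wheel 717 [0.5065355  0.0850673  0.04489775] [0.43858978 0.02438639 0.04003356] [0.62757151 0.14968423 0.04998662]
side guard 149 [0.55843357 0.10459157 0.05436751] [0.43799908 0.03459211 0.05250414] [0.64518084 0.15454833 0.05822863]
hub [[0.49893621 0.0833528  0.049     ]]
tin [[0.65580255 0.12720567 0.058     ]]
jar [[0.62006302 0.04315017 0.1       ]]
garlic [[ 0.43231094 -0.10128767  0.05      ]]
```

View pics/crop0.png

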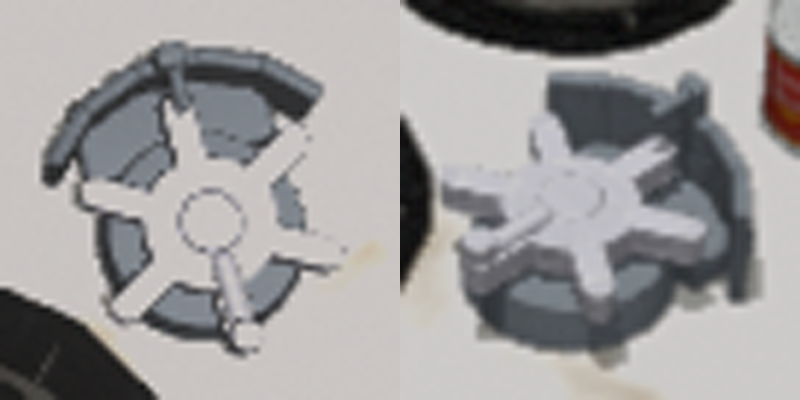

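The crop shows the hub at (338.5,225), the pointer to the upper left, and the ribbed lobe with its boss at about (344,244.5). That is opposite the pointer, so the wheel sits 3 clicks short, with the ribbed lobe at the front.

```bash
cat >> h.py <<'E'
def plan(A,yaw,pt,z,turn=True):
    """shift in present tool axes to timer-frame (x,y) pt, height z; turn (deg) so tool y lies along timer x, pointing down"""
    s=manip.read_state(); Rt=R.from_quat(s['tcp_rot'])
    c,n=np.cos(yaw),np.sin(yaw); tgt=np.r_[A[0]+c*pt[0]-n*pt[1],A[1]+n*pt[0]+c*pt[1],z]
    best=None
    for sg in(1,-1):
        y=sg*np.array([c,n,0]); zz=np.array([0,0,-1.]); G=R.from_matrix(np.c_[np.cross(y,zz),y,zz])
        w=(Rt.inv()*G).as_rotvec(degrees=True)
        print('turn',w.round(2),'wz joint6 now',s['joint_pos'][5].round(2))
    print('tgt',tgt.round(4),'radius',np.hypot(*tgt[:2]).round(3),'shift',Rt.inv().apply(tgt-s['tcp_pos']).round(4))
    print('timer x,y in tool axes',Rt.inv().apply([c,n,0]).round(3),Rt.inv().apply([-n,c,0]).round(3))
    d=s['tcp_pos'][:2]-A[:2]; print('now timer xy',(np.array([c*d[0]+n*d[1],-n*d[0]+c*d[1]])).round(4),s['tcp_pos'].round(4),s['ft_force'].round(2))
def crop(n,u,v,r,name):
    c=cam(n); cv2.imwrite(f'pics/{name}.png',cv2.resize(c['color'][v-r:v+r,u-r:u+r,::-1],(480,480),interpolation=cv2.INTER_CUBIC)); return c
E
python3 - <<'E'
from h import *
t=dict(np.load('top0.npz')); s=dict(np.load('side0.npz'))
T=lambda x,y:(337-34+(x+.5)/5.882-.5,222-34+(y+.5)/5.882-.5)
S=lambda x,y:(303-34+(x-400+.5)/5.882-.5,244-34+(y+.5)/5.882-.5)
for nm,a,b,z in(('hub',T(211,220),S(575,195),.049),('boss',T(242,334),S(482,238),.056),('ptr',T(180,103),S(660,113),.067)):
    p,q=onplane(t,a,z)[0],onplane(s,b,z)[0]; print(nm,p.round(4),q.round(4))
    globals()[nm]=(p+q)/2
for a,b in((hub,ptr),(boss,hub),(boss,ptr)):
    d=(b-a)[:2]; print(np.hypot(*d),np.degrees(np.arctan2(d[1],d[0])))
d=(ptr-boss)[:2]; plan(hub,np.arctan2(d[1],d[0]),(-.056,.028),.15)
E
```

```text
hub [0.499  0.0822 0.049 ] [0.4963 0.0811 0.049 ]
boss [0.4486 0.0702 0.056 ] [0.4464 0.0674 0.056 ]
ptr [0.5472 0.097  0.067 ] [0.5436 0.0942 0.067 ]
0.04973541752526349 16.29196858171468
0.05179106484941412 14.379725985922096
0.101512352383386 15.316486516779685
turn [-6.000e-02  3.000e-02  5.275e+01] wz joint6 now -0.05
turn [-3.0000e-02 -7.0000e-02 -1.2725e+02] wz joint6 now -0.05
tgt [0.4363 0.0939 0.15  ] radius 0.446 shift [-0.3697 -0.3995  0.0812]
timer x,y in tool axes [-0.796  0.605 -0.001] [ 0.605  0.796 -0.001]
now timer xy [-0.1084  0.5698] [0.2426 0.6026 0.2307] [-0.58 -0.22  0.07]
```

```bash
python3 -m pendant '[{"tx":-0.034,"ty":-0.0365,"wz":8,"fingers":0},{"tx":-0.068,"ty":-0.073,"wz":16,"fingers":0},{"tx":-0.102,"ty":-0.11,"wz":24,"fingers":0},{"tx":-0.136,"ty":-0.146,"wz":32,"fingers":0},{"tx":-0.17,"ty":-0.182,"wz":40,"fingers":0}]'
python3 - <<'E'
from h import *
plan((.4977,.0817),np.radians(15.3),(-.056,.028),.15)
E
```

```text
turn [-6.000e-02  3.000e-02  5.276e+01] wz joint6 now -0.05
turn [-3.0000e-02 -7.0000e-02 -1.2724e+02] wz joint6 now -0.05
tgt [0.4363 0.0939 0.15  ] radius 0.446 shift [-0.3697 -0.3994  0.0812]
timer x,y in tool axes [-0.796  0.605 -0.001] [ 0.605  0.796 -0.001]
now timer xy [-0.1086  0.5698] [0.2426 0.6026 0.2307] [-0.58 -0.22  0.07]schema error: expected keys tx, ty, tz, wx, wy, wz, fingers
```

All keys are needed in every row.

```bash
python3 -m pendant '[{"tx":-0.034,"ty":-0.0365,"tz":0,"wx":0,"wy":0,"wz":8,"fingers":0},{"tx":-0.068,"ty":-0.073,"tz":0,"wx":0,"wy":0,"wz":16,"fingers":0},{"tx":-0.102,"ty":-0.11,"tz":0,"wx":0,"wy":0,"wz":24,"fingers":0},{"tx":-0.136,"ty":-0.146,"tz":0,"wx":0,"wy":0,"wz":32,"fingers":0},{"tx":-0.17,"ty":-0.182,"tz":0,"wx":0,"wy":0,"wz":40,"fingers":0}]'
python3 - <<'E'
from h import *
plan((.4977,.0817),np.radians(15.3),(-.056,.028),.15)
E
```

```text
t: 0.6
tcp_pos: [0.3326, 0.3687, 0.2311]
tcp_rot: [0.517, 0.856, -0.0, 0.0]
ft_force: [2.1, -0.3, 0.5]
width: 0.0121
gripper_force: 0.0
turn [-1.000e-02  1.000e-02  1.246e+01] wz joint6 now 0.29
turn [-2.0000e-02 -2.0000e-02 -1.6754e+02] wz joint6 now 0.29
tgt [0.4363 0.0939 0.15  ] radius 0.446 shift [-0.2914 -0.0362  0.0812]
timer x,y in tool axes [-0.216  0.976 -0.   ] [ 0.976  0.216 -0.   ]
now timer xy [-0.0835  0.3204] [0.3326 0.3687 0.2311] [ 2.11 -0.26  0.5 ]
```

```bash
python3 -m pendant '[{"tx":-0.045,"ty":-0.006,"tz":0.01,"wx":0,"wy":0,"wz":4,"fingers":0},{"tx":-0.09,"ty":-0.012,"tz":0.02,"wx":0,"wy":0,"wz":8,"fingers":0},{"tx":-0.135,"ty":-0.018,"tz":0.03,"wx":0,"wy":0,"wz":12.46,"fingers":0},{"tx":-0.18,"ty":-0.024,"tz":0.04,"wx":0,"wy":0,"wz":12.46,"fingers":0},{"tx":-0.225,"ty":-0.03,"tz":0.05,"wx":0,"wy":0,"wz":12.46,"fingers":0}]'
python3 - <<'E'
from h import *
plan((.4977,.0817),np.radians(15.3),(-.056,.028),.12)
E
```

```text
t: 1.1
tcp_pos: [0.4121, 0.1562, 0.181]
tcp_rot: [0.605, 0.797, 0.0, 0.0]
ft_force: [0.4, -0.5, 0.3]
width: -0.0004
gripper_force: 0.0
turn [ 0.01 -0.    0.31] wz joint6 now 0.02
turn [ 0.0000e+00  1.0000e-02 -1.7969e+02] wz joint6 now 0.02
tgt [0.4363 0.0939 0.12  ] radius 0.446 shift [-0.0665  0.0066  0.061 ]
timer x,y in tool axes [-0.005  1.     0.   ] [1.    0.005 0.   ]
now timer xy [-0.0629  0.0945] [0.4121 0.1562 0.181 ] [ 0.4  -0.45  0.27]
```

```bash
python3 -m pendant '[{"tx":-0.033,"ty":0.003,"tz":0.03,"wx":0,"wy":0,"wz":0.3,"fingers":0},{"tx":-0.066,"ty":0.0066,"tz":0.061,"wx":0,"wy":0,"wz":0.3,"fingers":0},{"tx":-0.066,"ty":0.0066,"tz":0.085,"wx":0,"wy":0,"wz":0.3,"fingers":0},{"tx":-0.066,"ty":0.0066,"tz":0.105,"wx":0,"wy":0,"wz":0.3,"fingers":0},{"tx":-0.066,"ty":0.0066,"tz":0.105,"wx":0,"wy":0,"wz":0.3,"fingers":0}]'
python3 - <<'E'
from h import *
crop('side',300,244,50,'c1'); 
plan((.4977,.0817),np.radians(15.3),(-.056,.028),.036)
E
```

```text
t: 1.6
tcp_pos: [0.4344, 0.0956, 0.0743]
tcp_rot: [0.607, 0.795, -0.002, -0.001]
ft_force: [0.1, -0.3, -0.2]
width: 0.0001
gripper_force: 0.0
turn [-0.16 -0.02 -0.01] wz joint6 now -0.12
turn [-3.0000e-02  2.6000e-01  1.7999e+02] wz joint6 now -0.12
tgt [0.4363 0.0939 0.036 ] radius 0.446 shift [-0.0023  0.0008  0.0395]
timer x,y in tool axes [ 0.     1.    -0.003] [ 1. -0.  0.]
now timer xy [-0.0567  0.0303] [0.435  0.0959 0.0756] [0.4  0.23 0.15]
```

View pics/c1.png

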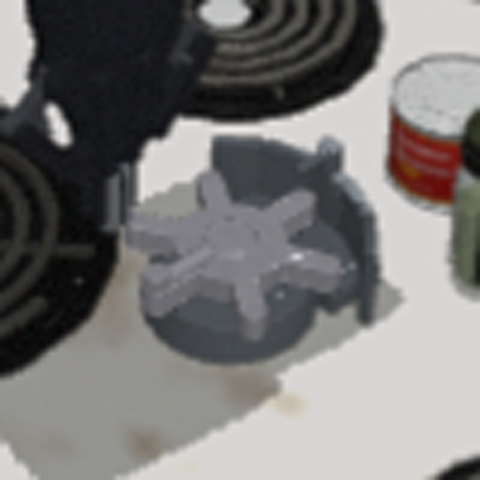

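The fingertip, at about (118,225) in the crop, hovers over the gap beside the front lobe at (130,225)–(150,300). Descend.

```bash
python3 -m pendant '[{"tx":0,"ty":0.001,"tz":0.02,"wx":0,"wy":0,"wz":0,"fingers":0},{"tx":0,"ty":0.001,"tz":0.0385,"wx":0,"wy":0,"wz":0,"fingers":0},{"tx":0,"ty":0.001,"tz":0.0385,"wx":0,"wy":0,"wz":0,"fingers":0},{"tx":-0.004,"ty":0.001,"tz":0.0385,"wx":0,"wy":0,"wz":0,"fingers":0},{"tx":-0.008,"ty":0.001,"tz":0.0385,"wx":0,"wy":0,"wz":0,"fingers":0}]'
python3 - <<'E'
from h import *
crop('top',338,222,40,'c2'); 
plan((.4977,.0817),np.radians(15.3),(-.056,.018),.036)
E
```

```text
t: 2.15
tcp_pos: [0.4398, 0.0888, 0.039]
tcp_rot: [0.606, 0.795, 0.001, 0.001]
ft_force: [0.5, 0.1, 0.6]
width: 0.0003
gripper_force: 0.0
turn [0.1  0.02 0.02] wz joint6 now -0.14
turn [-3.0000e-02  1.6000e-01 -1.7998e+02] wz joint6 now -0.14
tgt [0.4389 0.0843 0.036 ] radius 0.447 shift [-0.0036 -0.0021  0.0029]
timer x,y in tool axes [-0.     1.     0.002] [ 1.  0. -0.]
now timer xy [-0.0539  0.0216] [0.44   0.0883 0.0389] [-0.24 -0.12  0.15]
```

View pics/c2.png

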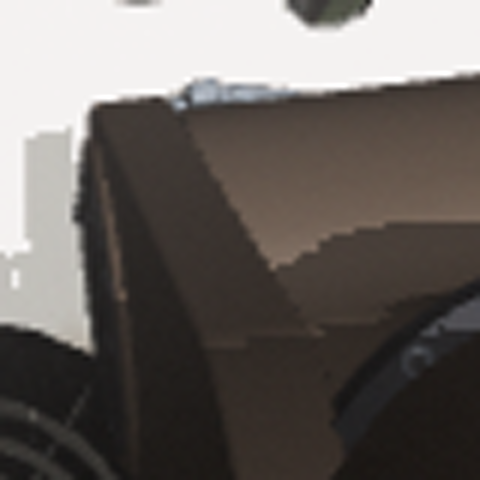

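The top view is blocked by the arm, so I'll rely on the side view and the force readings. Begin pushing slowly.

```bash
python3 -m pendant '[{"tx":-0.004,"ty":0,"tz":0.001,"wx":0,"wy":0,"wz":0,"fingers":0},{"tx":-0.008,"ty":0,"tz":0.001,"wx":0,"wy":0,"wz":0,"fingers":0},{"tx":-0.012,"ty":0,"tz":0.001,"wx":0,"wy":0,"wz":0,"fingers":0},{"tx":-0.016,"ty":0,"tz":0.001,"wx":0,"wy":0,"wz":0,"fingers":0},{"tx":-0.02,"ty":0,"tz":0.001,"wx":0,"wy":0,"wz":0,"fingers":0}]'
python3 - <<'E'
from h import *
crop('side',300,244,50,'c3'); 
plan((.4977,.0817),np.radians(15.3),(-.056,-.025),.036)
E
```

```text
t: 2.7
tcp_pos: [0.4446, 0.0691, 0.0369]
tcp_rot: [0.607, 0.795, 0.0, 0.0]
ft_force: [0.4, 2.7, 0.1]
width: 0.0002
gripper_force: 0.9
turn [ 0.02  0.01 -0.  ] wz joint6 now -0.18
turn [ 1.0e-02 -3.0e-02  1.8e+02] wz joint6 now -0.18
tgt [0.4503 0.0428 0.036 ] radius 0.452 shift [-0.0265 -0.0015  0.0009]
timer x,y in tool axes [0. 1. 0.] [ 1. -0. -0.]
now timer xy [-0.0545  0.0015] [0.4447 0.0687 0.0369] [-0.43  0.73 -0.3 ]
```

View pics/c3.png

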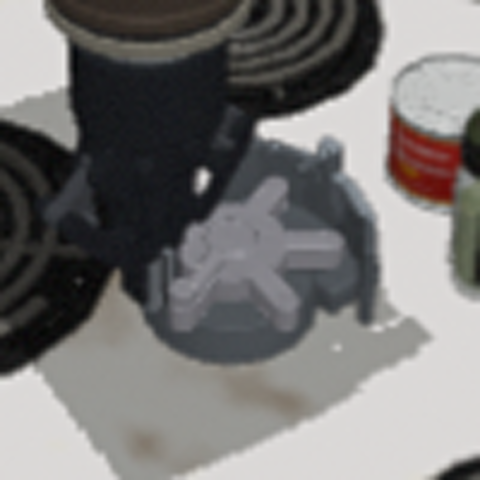

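The finger, at about (160,270), is pushing the ribbed lobe, which has moved round to (183,300), roughly 20° on. Continue past half way.

```bash
python3 -m pendant '[{"tx":-0.004,"ty":0,"tz":0.001,"wx":0,"wy":0,"wz":0,"fingers":0},{"tx":-0.008,"ty":0,"tz":0.001,"wx":0,"wy":0,"wz":0,"fingers":0},{"tx":-0.012,"ty":0,"tz":0.001,"wx":0,"wy":0,"wz":0,"fingers":0},{"tx":-0.016,"ty":0,"tz":0.001,"wx":0,"wy":0,"wz":0,"fingers":0},{"tx":-0.020,"ty":0,"tz":0.001,"wx":0,"wy":0,"wz":0,"fingers":0}]'
python3 - <<'E'
from h import *
c=crop('side',300,244,50,'c4'); 
plan((.4977,.0817),np.radians(15.3),(-.056,-.025),.036)
E
```

```text
t: 3.25
tcp_pos: [0.4497, 0.0498, 0.0358]
tcp_rot: [0.607, 0.795, -0.0, 0.0]
ft_force: [0.8, 0.5, -0.2]
width: -0.0
gripper_force: 0.0
turn [0.01 0.01 0.  ] wz joint6 now -0.22
turn [-1.0e-02  2.0e-02 -1.8e+02] wz joint6 now -0.22
tgt [0.4503 0.0428 0.036 ] radius 0.452 shift [-0.0065 -0.0014 -0.0002]
timer x,y in tool axes [-0.  1.  0.] [ 1.  0. -0.]
now timer xy [-0.0546 -0.0185] [0.4499 0.0495 0.0358] [ 0.42 -0.05  0.44]
```

View pics/c4.png

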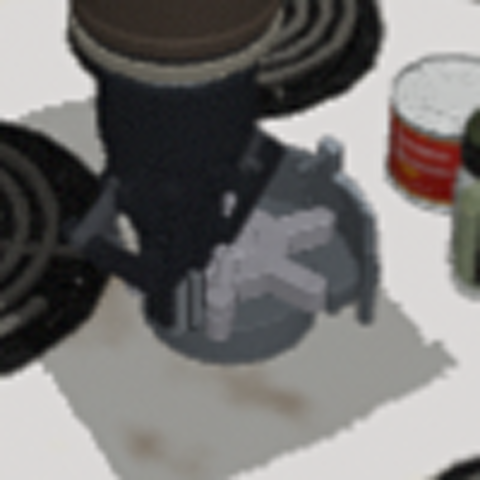

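The ribbed lobe is at (222,320) and the force has dropped; its notch position is about (253,325). A bit more, then let it settle.

```bash
python3 -m pendant '[{"tx":-0.004,"ty":0,"tz":0,"wx":0,"wy":0,"wz":0,"fingers":0},{"tx":-0.008,"ty":0,"tz":0,"wx":0,"wy":0,"wz":0,"fingers":0},{"tx":-0.01,"ty":0,"tz":0,"wx":0,"wy":0,"wz":0,"fingers":0},{"tx":-0.01,"ty":0,"tz":0,"wx":0,"wy":0,"wz":0,"fingers":0},{"tx":-0.01,"ty":0,"tz":0,"wx":0,"wy":0,"wz":0,"fingers":0}]'
python3 - <<'E'
from h import *
c=crop('side',300,244,50,'c5'); 
plan((.4977,.0817),np.radians(15.3),(-.056,.028),.036)
E
```

```text
t: 3.8
tcp_pos: [0.4522, 0.0405, 0.0358]
tcp_rot: [0.607, 0.795, -0.0, -0.0]
ft_force: [-1.2, 0.1, 0.3]
width: -0.0001
gripper_force: 0.0
turn [-0.01 -0.    0.01] wz joint6 now -0.24
turn [ 0.0000e+00 -1.0000e-02 -1.7999e+02] wz joint6 now -0.24
tgt [0.4363 0.0939 0.036 ] radius 0.446 shift [ 0.0557 -0.0013 -0.0002]
timer x,y in tool axes [-0.  1. -0.] [1. 0. 0.]
now timer xy [-0.0547 -0.0277] [0.4522 0.0406 0.0358] [-0.6  -0.39 -0.35]
```

View pics/c5.png

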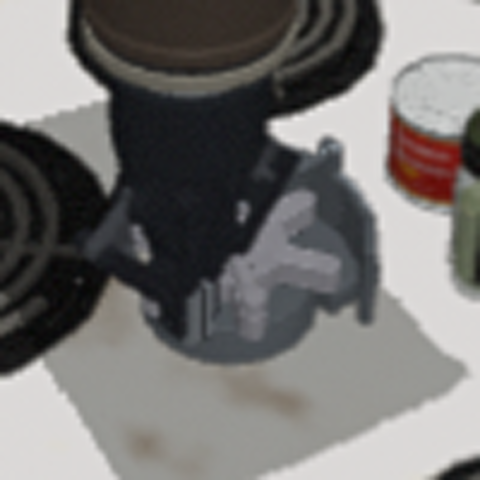

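The ribbed lobe now rests at about (250,325), in notch −2, and the finger is free in the gap. Lift, go back, and drop in behind the next lobe.

```bash
python3 -m pendant '[{"tx":0,"ty":0,"tz":-0.035,"wx":0,"wy":0,"wz":0,"fingers":0},{"tx":0,"ty":0,"tz":-0.04,"wx":0,"wy":0,"wz":0,"fingers":0},{"tx":0.03,"ty":0,"tz":-0.04,"wx":0,"wy":0,"wz":0,"fingers":0},{"tx":0.056,"ty":0,"tz":-0.04,"wx":0,"wy":0,"wz":0,"fingers":0},{"tx":0.056,"ty":0,"tz":-0.04,"wx":0,"wy":0,"wz":0,"fingers":0}]'
python3 -m pendant '[{"tx":0,"ty":0,"tz":0,"wx":0,"wy":0,"wz":0,"fingers":0},{"tx":0,"ty":0,"tz":0.02,"wx":0,"wy":0,"wz":0,"fingers":0},{"tx":0,"ty":0,"tz":0.04,"wx":0,"wy":0,"wz":0,"fingers":0},{"tx":0,"ty":0,"tz":0.04,"wx":0,"wy":0,"wz":0,"fingers":0},{"tx":-0.004,"ty":0,"tz":0.04,"wx":0,"wy":0,"wz":0,"fingers":0}]'
python3 - <<'E'
from h import *
plan((.4977,.0817),np.radians(15.3),(-.056,-.018),.036)
E
```

```text
t: 4.35
tcp_pos: [0.4366, 0.0964, 0.0758]
tcp_rot: [0.606, 0.796, 0.0, -0.0]
ft_force: [0.2, -0.2, -0.4]
width: 0.0001
gripper_force: 0.0
t: 4.85
tcp_pos: [0.4383, 0.0902, 0.0358]
tcp_rot: [0.607, 0.795, -0.0, -0.0]
ft_force: [1.3, -1.0, 0.1]
width: 0.0002
gripper_force: 0.0
turn [-0.07 -0.01  0.  ] wz joint6 now -0.13
turn [ 1.0e-02 -1.1e-01 -1.8e+02] wz joint6 now -0.13
tgt [0.4484 0.0496 0.036 ] radius 0.451 shift [-0.0419 -0.0009 -0.0002]
timer x,y in tool axes [-0.     1.    -0.001] [1. 0. 0.]
now timer xy [-0.0551  0.0239] [0.4383 0.0902 0.0358] [ 1.31 -0.96  0.15]
```

```bash
python3 -m pendant '[{"tx":-0.004,"ty":0,"tz":0,"wx":0,"wy":0,"wz":0,"fingers":0},{"tx":-0.008,"ty":0,"tz":0,"wx":0,"wy":0,"wz":0,"fingers":0},{"tx":-0.012,"ty":0,"tz":0,"wx":0,"wy":0,"wz":0,"fingers":0},{"tx":-0.016,"ty":0,"tz":0,"wx":0,"wy":0,"wz":0,"fingers":0},{"tx":-0.02,"ty":0,"tz":0,"wx":0,"wy":0,"wz":0,"fingers":0}]'
python3 -m pendant '[{"tx":-0.004,"ty":0,"tz":0,"wx":0,"wy":0,"wz":0,"fingers":0},{"tx":-0.008,"ty":0,"tz":0,"wx":0,"wy":0,"wz":0,"fingers":0},{"tx":-0.012,"ty":0,"tz":0,"wx":0,"wy":0,"wz":0,"fingers":0},{"tx":-0.016,"ty":0,"tz":0,"wx":0,"wy":0,"wz":0,"fingers":0},{"tx":-0.02,"ty":0,"tz":0,"wx":0,"wy":0,"wz":0,"fingers":0}]'
python3 -m pendant '[{"tx":-0.004,"ty":0,"tz":0,"wx":0,"wy":0,"wz":0,"fingers":0},{"tx":-0.008,"ty":0,"tz":0,"wx":0,"wy":0,"wz":0,"fingers":0},{"tx":-0.011,"ty":0,"tz":0,"wx":0,"wy":0,"wz":0,"fingers":0},{"tx":-0.011,"ty":0,"tz":0,"wx":0,"wy":0,"wz":0,"fingers":0},{"tx":-0.011,"ty":0,"tz":0,"wx":0,"wy":0,"wz":0,"fingers":0}]'
python3 - <<'E'
from h import *
c=crop('side',300,244,50,'c6'); 
plan((.4977,.0817),np.radians(15.3),(-.055,.028),.036)
E
```

```text
t: 5.35
tcp_pos: [0.4443, 0.071, 0.0363]
tcp_rot: [0.607, 0.795, 0.0, 0.0]
ft_force: [0.2, 2.7, 0.3]
width: 0.0004
gripper_force: 1.0
t: 5.85
tcp_pos: [0.4492, 0.0517, 0.0358]
tcp_rot: [0.607, 0.795, -0.0, -0.0]
ft_force: [0.0, -0.1, -1.1]
width: 0.0
gripper_force: 0.0
t: 6.35
tcp_pos: [0.452, 0.0414, 0.0358]
tcp_rot: [0.607, 0.795, -0.0, -0.0]
ft_force: [-0.4, 1.0, -0.2]
width: -0.0001
gripper_force: 0.0
turn [-0.01 -0.    0.  ] wz joint6 now -0.24
turn [ 0.0e+00 -1.0e-02 -1.8e+02] wz joint6 now -0.24
tgt [0.4373 0.0942 0.036 ] radius 0.447 shift [ 0.0547 -0.0002 -0.0002]
timer x,y in tool axes [-0.  1. -0.] [1. 0. 0.]
now timer xy [-0.0548 -0.0267] [0.4519 0.0415 0.0358] [-0.12 -0.52 -0.8 ]
```

View pics/c6.png

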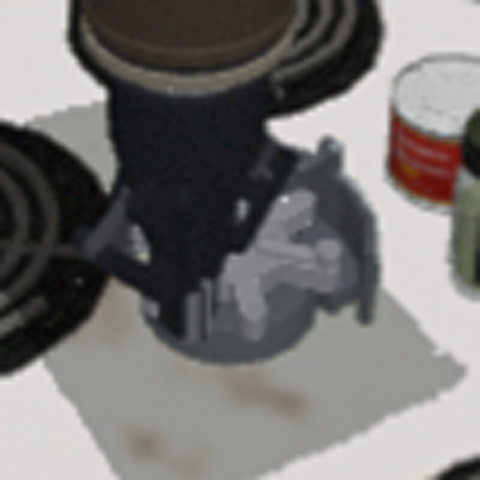

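The boss is now at about (328,250), in notch −1, one click short of the pointer. Same stroke once more; the rest comes during the lift.

```bash
python3 -m pendant '[{"tx":0,"ty":0,"tz":-0.035,"wx":0,"wy":0,"wz":0,"fingers":0},{"tx":0,"ty":0,"tz":-0.04,"wx":0,"wy":0,"wz":0,"fingers":0},{"tx":0.03,"ty":0,"tz":-0.04,"wx":0,"wy":0,"wz":0,"fingers":0},{"tx":0.055,"ty":0,"tz":-0.04,"wx":0,"wy":0,"wz":0,"fingers":0},{"tx":0.055,"ty":0,"tz":-0.04,"wx":0,"wy":0,"wz":0,"fingers":0}]'
python3 -m pendant '[{"tx":0,"ty":0,"tz":0,"wx":0,"wy":0,"wz":0,"fingers":0},{"tx":0,"ty":0,"tz":0.02,"wx":0,"wy":0,"wz":0,"fingers":0},{"tx":0,"ty":0,"tz":0.04,"wx":0,"wy":0,"wz":0,"fingers":0},{"tx":0,"ty":0,"tz":0.04,"wx":0,"wy":0,"wz":0,"fingers":0},{"tx":-0.004,"ty":0,"tz":0.04,"wx":0,"wy":0,"wz":0,"fingers":0}]'
python3 -m pendant '[{"tx":-0.004,"ty":0,"tz":0,"wx":0,"wy":0,"wz":0,"fingers":0},{"tx":-0.008,"ty":0,"tz":0,"wx":0,"wy":0,"wz":0,"fingers":0},{"tx":-0.012,"ty":0,"tz":0,"wx":0,"wy":0,"wz":0,"fingers":0},{"tx":-0.016,"ty":0,"tz":0,"wx":0,"wy":0,"wz":0,"fingers":0},{"tx":-0.02,"ty":0,"tz":0,"wx":0,"wy":0,"wz":0,"fingers":0}]'
python3 -m pendant '[{"tx":-0.004,"ty":0,"tz":0,"wx":0,"wy":0,"wz":0,"fingers":0},{"tx":-0.008,"ty":0,"tz":0,"wx":0,"wy":0,"wz":0,"fingers":0},{"tx":-0.012,"ty":0,"tz":0,"wx":0,"wy":0,"wz":0,"fingers":0},{"tx":-0.016,"ty":0,"tz":0,"wx":0,"wy":0,"wz":0,"fingers":0},{"tx":-0.02,"ty":0,"tz":0,"wx":0,"wy":0,"wz":0,"fingers":0}]'
python3 -m pendant '[{"tx":-0.004,"ty":0,"tz":0,"wx":0,"wy":0,"wz":0,"fingers":0},{"tx":-0.008,"ty":0,"tz":0,"wx":0,"wy":0,"wz":0,"fingers":0},{"tx":-0.011,"ty":0,"tz":0,"wx":0,"wy":0,"wz":0,"fingers":0},{"tx":-0.011,"ty":0,"tz":0,"wx":0,"wy":0,"wz":0,"fingers":0},{"tx":-0.011,"ty":0,"tz":0,"wx":0,"wy":0,"wz":0,"fingers":0}]'
python3 - <<'E'
from h import *
c=crop('side',300,244,50,'c7'); 
plan((.4977,.0817),np.radians(15.3),(-.055,.028),.036)
E
```

```text
t: 6.9
tcp_pos: [0.4366, 0.0964, 0.0758]
tcp_rot: [0.606, 0.796, 0.0, -0.0]
ft_force: [-0.2, 0.1, 0.4]
width: -0.0
gripper_force: 0.0
t: 7.4
tcp_pos: [0.4383, 0.0902, 0.0358]
tcp_rot: [0.607, 0.795, -0.0, -0.0]
ft_force: [0.5, 0.2, -0.1]
width: -0.0001
gripper_force: 0.0
t: 7.9
tcp_pos: [0.4443, 0.071, 0.0361]
tcp_rot: [0.607, 0.795, 0.0, 0.0]
ft_force: [0.3, 2.0, 0.4]
width: 0.0
gripper_force: 0.9
t: 8.4
tcp_pos: [0.4491, 0.0517, 0.0357]
tcp_rot: [0.607, 0.795, -0.0, -0.0]
ft_force: [-0.8, 0.5, 0.0]
width: -0.0001
gripper_force: 0.0
t: 8.9
tcp_pos: [0.452, 0.0414, 0.0358]
tcp_rot: [0.607, 0.795, -0.0, -0.0]
ft_force: [0.5, -1.1, 0.0]
width: 0.0001
gripper_force: 0.0
turn [-0.01 -0.    0.01] wz joint6 now -0.24
turn [ 0.0000e+00 -1.0000e-02 -1.7999e+02] wz joint6 now -0.24
tgt [0.4373 0.0942 0.036 ] radius 0.447 shift [ 0.0547 -0.0002 -0.0002]
timer x,y in tool axes [-0.  1. -0.] [1. 0. 0.]
now timer xy [-0.0548 -0.0267] [0.4519 0.0415 0.0358] [ 0.49 -0.76  0.27]
```

View pics/c7.png

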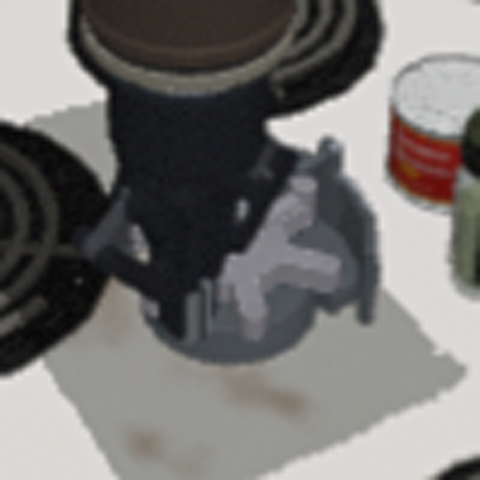

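The ribbed lobe is now at (300,190), beneath the pointer. Lift clear, back off to the left, and check.

```bash
python3 -m pendant '[{"tx":0,"ty":0,"tz":-0.04,"wx":0,"wy":0,"wz":0,"fingers":0},{"tx":0,"ty":0,"tz":-0.085,"wx":0,"wy":0,"wz":0,"fingers":0},{"tx":0,"ty":0,"tz":-0.13,"wx":0,"wy":0,"wz":0,"fingers":0},{"tx":0.045,"ty":0,"tz":-0.16,"wx":0,"wy":0,"wz":0,"fingers":0},{"tx":0.09,"ty":0,"tz":-0.18,"wx":0,"wy":0,"wz":0,"fingers":0}]'
python3 -m pendant '[{"tx":0.045,"ty":0,"tz":0,"wx":0,"wy":0,"wz":0,"fingers":0},{"tx":0.09,"ty":0,"tz":0,"wx":0,"wy":0,"wz":0,"fingers":0},{"tx":0.135,"ty":0,"tz":0,"wx":0,"wy":0,"wz":0,"fingers":0},{"tx":0.18,"ty":0,"tz":0,"wx":0,"wy":0,"wz":0,"fingers":0},{"tx":0.18,"ty":0,"tz":0,"wx":0,"wy":0,"wz":0,"fingers":0}]'
python3 - <<'E'
from h import *
c=cam('top');d=cam('side')
a=cv2.resize(c['color'][150:270,300:420,::-1],(400,400),interpolation=cv2.INTER_CUBIC)
b=cv2.resize(d['color'][210:278,269:337,::-1],(400,400),interpolation=cv2.INTER_CUBIC)
cv2.imwrite('pics/end.png',np.hstack([a,b]))
E
```

```text
t: 9.45
tcp_pos: [0.4295, 0.1258, 0.2167]
tcp_rot: [0.608, 0.794, 0.001, 0.001]
ft_force: [1.5, 0.5, -0.6]
width: 0.0
gripper_force: 0.0
t: 9.95
tcp_pos: [0.3801, 0.3035, 0.2145]
tcp_rot: [0.605, 0.796, 0.001, -0.0]
ft_force: [1.0, -0.8, 0.0]
width: -0.0003
gripper_force: 0.0
```

View pics/end.png

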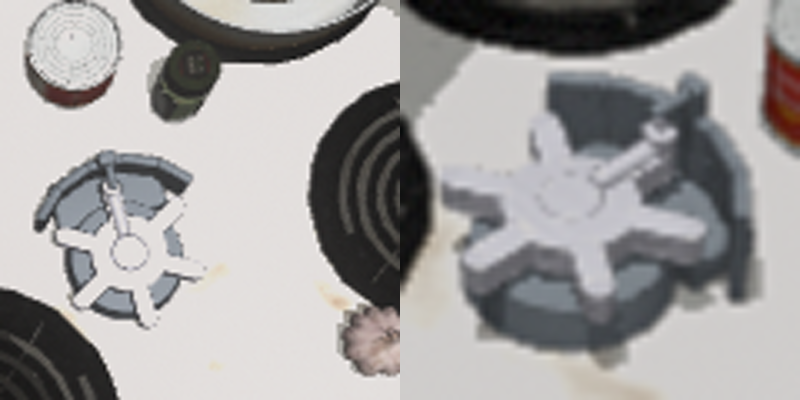

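The boss stands right under the pointer, at (110,190) in the top crop and (660,133) in the side crop. The tin, jar and garlic have not moved, and the arm is clear.

```bash
python3 -c "
from cell import workorder
print(workorder.finish_job())"
```

```text
the job is handed in; nothing more can be done
None
```

The timer is set: I flicked the wheel three clicks, resting in each notch, and the ribbed lobe now stands under the pointer; I saw no other thing moved, and the job is handed in (no verdict was returned).

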